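# Clamp a specimen sandwich in a sprung test cell

### The job

Load the test cell: lay the blue specimen disc centred on the cell's sprung steel plate and let go, then lay the brass contact disc centred on top of it and let go. Then take the aluminium electrode by its black handle, set it centred on the stack and press gently straight down until the sprung plate is fully home on its hard stop, never with more than 80 N; the program finishes while still gripping the electrode and holding the plate down on the stop. Leave the white spare disc and the other things on the bench where they are.

Things in the scene. Friction and masses are not known exactly. Their poses are not given: they have to be found in the camera images.
- cell: test cell, fixed to the bench: white base plate 120 x 120 x 12 mm, on it an aluminium housing 84 mm in diameter up to z = 39 mm and a red stop collar 68 mm in diameter up to z = 45 mm. Above that, on a stem, stands the sprung steel plate (see plate_top). Origin: centre of the underside, on the bench; z is up, along the plate's axis. It stands in another place and yaw each time
- plate_top (a point): centre of the top face of the sprung round steel plate, 64 mm in diameter and 8 mm thick; 68 mm above the bench when the plate is up. Its z points up. The plate slides only straight down, 15 mm, until its underside meets the red collar, which is the hard stop
- plunger (a joint): how far the sprung plate is pressed down, in m: 0 = up, 0.015 = on the hard stop. The spring needs 6 N in total to start moving and 12 N at the stop (400 N/m); the weight of the stack (under 5 N, electrode included) counts towards this but never moves it by itself. Beyond the stop the resistance is hard: the force climbs steeply within a fraction of a mm, so approach slowly (10 to 15 mm/s); a push of 12 to 25 N holds it well
- specimen: blue plastic specimen disc, 50 mm in diameter, 12 mm thick, about 35 g, lying flat on the bench at the start. Origin: centre of the underside; z is up
- contact_disc: brass contact disc, 50 mm in diameter, 12 mm thick, about 0.2 kg, lying flat on the bench at the start. Origin: centre of the underside; z is up
- electrode: electrode standing on the bench at the start: aluminium disc 50 mm in diameter and 12 mm thick, with a round black handle of 24 mm diameter standing on its middle, from 12 to 60 mm above the underside, with a red dot on top; about 0.15 kg. Origin: centre of the underside; z is up, along the handle
- spare: white plastic spare disc, the same size as the blue one, lying flat on the bench; not to be used or moved. Origin: centre of the underside. The blue, brass and white discs and the electrode swap places from one start to the next
- beaker: glass beaker, 70 mm in diameter, 90 mm high, standing on the bench; leave alone. Origin: centre of the underside
- wash_bottle: white bottle with a red cap, 60 mm in diameter, 150 mm high, standing on the bench; leave alone. Origin: centre of the underside
- driver: screwdriver lying on the bench; leave alone. Origin: under its middle, x along it towards the tip
- timer: white digital timer, 50 x 75 x 28 mm; leave alone. Origin: centre of the underside
- caliper: digital caliper lying flat, 170 mm long, 12 mm high; leave alone. Origin: centre of the underside, x along it

How it is judged:
By the outcome, as a careful person would: the job done as asked, in the order asked, and still so for the second after the job is handed in, while the arm keeps its last pose, push and grip.
It also fails if it takes over 64 s, if anything falls off the work surface, if the arm or the gripper's body presses on something with over 40 N, if the wrist force passes 120 N, or if a joint passes its speed limit or range.

### The arm

A 6-joint arm with a two-finger parallel gripper is mounted at the origin on the work surface. World frame = base frame: x ahead of the robot, y to its left, z up, the work surface at z = 0. Lengths are in m, angles in degrees, forces in N, time in s.
With the tool pointing down it reaches from about 0.375 to 0.9 m from the base axis. Payload 3.1 kg.
Tool frame: the origin (TCP) lies between the finger pads; the fingertips stand 22 mm ahead of it and the grasp point (between the pads) lies 3 mm ahead of it (bot.tip_extent is the distance from the TCP to the fingertips, in m); y points along the fingers, z is the direction in which the jaws open and shut, and the axes are right-handed (so a half turn about y gives the same grasp; the last joint's range is limited). The gripper opens to 87 mm and grips with 3 to 60 N. Pads are 19 mm wide; open, the fingers measure 117 mm over their backs; the gripper's body (75 mm by 190 mm) begins 51 mm behind the grasp point.
Start: joints at [-82.936, 30.224, 82.088, -0, 67.689, -10.227], TCP at [0.186, -0.597, 0.245] pointing down, gripper open.
Joint ranges: [-176.69, 176.69], [-43.24, 126.21], [12.49, 139.97], [-82, 262], [0, 151.66], [-163.58, 163.58]. Speed limits (degrees/s): [159.86, 159.86, 180, 180, 180, 180].

### API

Orientations are given as a 3x3 rotation matrix whose columns are the frame's x, y, z axes.
In Python, from rig import bot, eyes, models gives the robot as it stands. The module is installed in compiled form; this text tells all that it offers.
- The arm moves only by the tool arm_command, never from a script. Its arguments are lists of equal length, an entry for each row: "translation": the shift along the tool's x, y, z each as a share of 0.08 m, from -1 to 1, a list of three; "rotation": the turn, a rotation vector about the tool's x, y, z each as a share of 60 degrees, from -1 to 1, a list of three; "grip": the closure, from -1 (fully open) to 1 (shut), so that 0 is half open. In form: {"translation": [[x, y, z], ...], "rotation": [[rx, ry, rz], ...], "grip": [grip, ...]}. A call has 1 to 5 rows; each row is the pose to reach, as a shift and turn from the pose commanded when the call began, along the tool's axes at that moment; what a row does not reach only later rows make up. A row lasts 1/10 s, in which the tool goes at most 50 mm and 8.59 degrees, less where a joint would pass 70% of its speed; a pose out of reach is approached as far as the arm can. A call with a number of a shift or a turn outside -1 to 1 is refused whole. A call with a gripper value outside its range is refused whole. The fingers move at their own pace and stop on an object; the grip force is fixed at half the most. Time passes only in rows, so rows that repeat a pose let the fingers close. It gives the time, the measured TCP pose, the force and the opening at its end, in the units of the state.
- bot.read_state(): the state, without advancing time (a new reading comes with each control period).
- eyes.capture(name): name is "side" or "top"; returns a dict with "image" (480x640x3 uint8, blue, green, red), "mtx" (3x3 intrinsics, pixels), "rvec" (rotation vector, rad) and "tvec" (3), from world to camera coordinates, as OpenCV has them. Camera axes: x right, y down, z forward; pixel columns grow to the right and rows downward; lengths in m; the calibration is good to about 2 mm. A picture is of the moment at which its call begins. There is no depth.
- bot.hand_in(): hands the job in, once; it reports no verdict.
Trained networks look in the newest picture that a camera, given by its name, has taken for a name from the list of things; names that differ only in an ending like _2 or _b are one class to them, and where a whole thing is asked for, a point or a joint stands for the part that bears it (a point fixed in the world has none). Each returns a list of dicts, best first, with "conf" (0 to 1); they miss things now and then, are a little off and sometimes report something else, mostly with a low value. They report only what shows in the picture. A call takes as long as a camera call.
- models.recognise(camera, thing): "extent" ([left, top, right, bottom] as shares, 0 to 1, of the picture: columns of its width, rows of its height, round what is visible of it).
- models.spot_point(camera, thing): "point" ([column, row] as shares, 0 to 1, of the picture: columns of its width, rows of its height: a listed point, or the origin of a listed thing).
The state is a dict: "time_s": time; "joint_positions": joint angles; "qvel": joint speeds; "tau": joint torques, N m; "position": TCP position; "tcp_rot": TCP orientation; "force": force on the tool from outside, world axes, zero at the start; "moment": the same for the moment, N m; "opening": opening from 0.0 (shut) to 1.0 (fully open).
Only numpy, scipy, OpenCV 4.12 (cv2) and the standard library are available. Lean on these libraries where they do the work, as an engineer would, in place of code of your own. Each camera call takes 0.05 s, during which the arm holds its last target. There are 200 camera calls.

## Working session

There is one attempt and no reset: what is moved stays moved. The work goes in short steps, Python scripts to look and compute and a tool call to move; the robot and the scene stay as the last step left them, time stands still between calls to the robot, and variables do not carry over. Pictures are saved under pics/ and viewed, about 8 in all and at most 12, crops included, and the job is handed in when it is done.

Besides the shell and the picture viewer there is one more tool, called after "Emit:" as name(argument=value, ...), one argument or row to a line, values as JSON. arm_command: Moves the arm, as the interface text tells. Shift numbers are shares of 0.08 m and turn numbers shares of 60 degrees, none past 1 either way. Its arguments: {"type":"object","properties":{"translation":{"type":"array"},"rotation":{"type":"array"},"grip":{"type":"array"}},"required":["translation","rotation","grip"]}

```bash
mkdir -p pics
cat > h.py <<'E'
import numpy as np, cv2
from rig import bot, eyes, models
def ray(c,uv):
    R=cv2.Rodrigues(np.array(c["rvec"],float))[0]; t=np.array(c["tvec"],float).ravel()
    d=R.T@np.linalg.solve(np.array(c["mtx"],float),[uv[0],uv[1],1.]); return -R.T@t,d
def onz(c,uv,z):
    o,d=ray(c,uv); return o+d*(z-o[2])/d[2]
def proj(c,p):
    return cv2.projectPoints(np.array(p,float).reshape(-1,1,3),np.array(c["rvec"],float),np.array(c["tvec"],float),np.array(c["mtx"],float),None)[0].reshape(-1,2)
E
python3 - <<'E'
from h import *
C={n:eyes.capture(n) for n in("top","side")}
for n,c in C.items(): cv2.imwrite(f"pics/{n}0.png",c["image"]); print(n,np.round(ray(c,(320,240))[0],3))
z=dict(plate_top=.068)
for t in "cell plate_top specimen contact_disc electrode spare beaker wash_bottle driver timer caliper".split():
    for n in C:
        for r in models.spot_point(n,t)[:2]:
            uv=np.array(r["point"])*[640,480]; print(t,n,round(r["conf"],2),uv.round(1),onz(C[n],uv,z.get(t,0)).round(4))
s=bot.read_state(); print(s["position"],np.round(s["tcp_rot"],3),s["force"],s["opening"],s["time_s"],bot.tip_extent)
E
```

```text
top [ 0.318 -0.007  1.381]
side [0.162 0.697 0.78 ]
cell top 0.6 [338.3 263. ] [ 0.5512 -0.0351  0.    ]
cell side 0.88 [351.5 265.2] [ 0.5488 -0.0455  0.    ]
cell side 0.68 [200.  435.1] [0.5669 0.4893 0.    ]
plate_top top 0.77 [339.1 260.9] [ 0.5449 -0.0354  0.068 ]
plate_top side 0.62 [349.6 244.4] [ 0.5556 -0.0447  0.068 ]
specimen top 0.88 [216.8 241.9] [0.5938 0.2686 0.    ]
specimen top 0.68 [339.9 259.6] [ 0.5599 -0.0388  0.    ]
specimen side 0.7 [261.8 342.3] [0.5975 0.2679 0.    ]
contact_disc top 0.73 [446.5 254.4] [ 0.5821 -0.302   0.    ]
contact_disc side 0.44 [384.6 212.5] [ 0.5751 -0.2972  0.    ]
contact_disc side 0.23 [389.4 183. ] [ 0.6322 -0.4526  0.    ]
electrode top 0.75 [426.2 299.2] [ 0.4695 -0.2513  0.    ]
electrode side 0.74 [410.8 229.6] [ 0.4758 -0.2606  0.    ]
spare top 0.87 [232.4 294.9] [0.4635 0.2207 0.    ]
spare side 0.71 [321.1 354. ] [0.4715 0.2273 0.    ]
beaker top 0.79 [376.7 174.7] [ 0.7827 -0.1264  0.    ]
beaker side 0.97 [292.1 219. ] [ 0.7948 -0.1307  0.    ]
wash_bottle side 0.62 [348.3 243.2] [ 0.5988 -0.1182  0.    ]
driver top 0.79 [493.9 318.4] [ 0.4289 -0.4145  0.    ]
driver side 0.54 [448.2 205.5] [ 0.4251 -0.427   0.    ]
timer top 0.93 [130.  248.5] [0.5697 0.4827 0.    ]
timer side 0.88 [197.2 434.2] [0.5724 0.4908 0.    ]
caliper top 0.9 [276.  166.8] [0.7951 0.1315 0.    ]
caliper side 0.4 [290.5 219.5] [ 0.7973 -0.1262  0.    ]
[ 0.18579173 -0.59672106  0.24453881] [[-0.955 -0.     0.297]
 [-0.297  0.    -0.955]
 [ 0.    -1.    -0.   ]] [-0.44256725  0.35360835  0.52116821] 0.9963180006304624 1.2 0.022
```

View pics/top0.png

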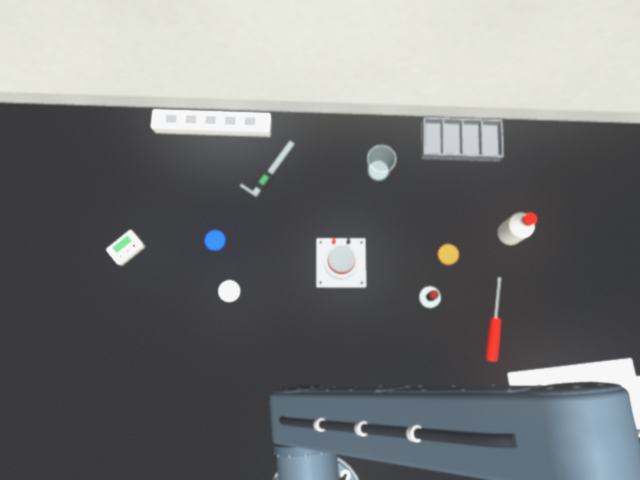

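View pics/side0.png

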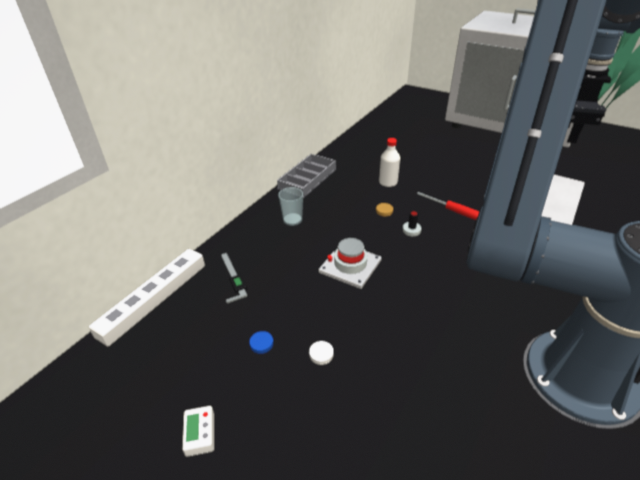

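The top view shows blue at (215,240), white at (229,291), brass at (448,254), the electrode at (430,297) and the cell at (341,262). The side view agrees: blue (262,342), brass (385,210), electrode (412,228), cell (350,258). Next I'll fit silhouettes to refine these.

```bash
cat >> h.py <<'E'
from scipy.optimize import least_squares
def cyl(x,y,r,z0,z1,n=48):
    a=np.linspace(0,2*np.pi,n,endpoint=False)
    return np.vstack([np.c_[x+r*np.cos(a),y+r*np.sin(a),np.full(n,z)] for z in(z0,z1)])
def cen(poly):
    m=cv2.moments(cv2.convexHull(poly.astype(np.float32))); return np.array([m["m10"],m["m01"]])/m["m00"],m["m00"]
def blob(mask,uv):
    n,l,s,c=cv2.connectedComponentsWithStats(mask.astype(np.uint8))
    k=1+np.argmin([np.hypot(*(c[i]-uv))+(1e3 if s[i,4]<12 else 0) for i in range(1,n)])
    ys,xs=np.where(l==k); return np.array([xs.mean(),ys.mean()]),s[k,4]
def fit(c,uv,f,x0):
    return least_squares(lambda p:cen(proj(c,f(*p)))[0]-uv,x0).x
E
python3 - <<'E'
from h import *
for n in("top","side"):
    c=eyes.capture(n); im=c["image"]; h=cv2.cvtColor(im,cv2.COLOR_BGR2HSV); H,S,V=h[...,0],h[...,1],h[...,2]
    def go(t,m,f,x0):
        g=cen(proj(c,f(*x0))); uv,a=blob(m,g[0]); p=fit(c,uv,f,x0); print(n,t,uv.round(1),"area",a,round(g[1]),"->",p.round(4))
    go("specimen",(H>95)&(H<130)&(S>120)&(V>60),lambda x,y:cyl(x,y,.025,0,.012),(.594,.268))
    go("brass",(H>10)&(H<35)&(S>80)&(V>60),lambda x,y:cyl(x,y,.025,0,.012),(.58,-.30))
    go("eldot",((H<8)|(H>172))&(S>100)&(V>50),lambda x,y:cyl(x,y,.006,.06,.0601),(.472,-.255))
    go("eldisc",V>90,lambda x,y:cyl(x,y,.025,0,.012),(.472,-.255))
    go("spare",V>90,lambda x,y:cyl(x,y,.025,0,.012),(.4635,.2207))
    go("bottle",V>90,lambda x,y:cyl(x,y,.03,0,.12),(.62,-.46))
    def cell(x,y):
        q=np.array([[x+a*.06,y+b*.06,z] for a in(-1,1) for b in(-1,1) for z in(0,.012)]); return np.vstack([q,cyl(x,y,.032,.06,.068)])
    go("cell",V>70,cell,(.55,-.038))
    u=proj(c,[[.55,-.038,.05]])[0].astype(int); k=im[u[1]-45:u[1]+45,u[0]-45:u[0]+45]
    cv2.imwrite(f"pics/cell_{n}.png",cv2.resize(k,(540,540),interpolation=cv2.INTER_CUBIC)); print("crop",u-45)
a=np.hstack([cv2.resize(cv2.imread(f"pics/cell_{n}.png"),(400,400)) for n in("top","side")]); cv2.imwrite("pics/cells.png",a)
E
```

```text
top specimen [214.6 239.8] area 396 339 -> [0.5978 0.2731]
top brass [447.8 254. ] area 414 346 -> [ 0.5821 -0.3039]
top eldot [433.2 294.4] area 44 21 -> [ 0.4746 -0.257 ]
top eldisc [429.6 296.6] area 426 355 -> [ 0.4755 -0.2586]
top spare [228.8 290.6] area 466 352 -> [0.4731 0.229 ]
top bottle [517.1 227.7] area 1027 1002 -> [ 0.6397 -0.4559]
top cell [313.8 262.8] area 13851 2408 -> [0.5559 0.024 ]
crop [295 215]
side specimen [261.1 341.6] area 481 426 -> [0.5969 0.2703]
side brass [384.2 208.9] area 229 185 -> [ 0.5809 -0.3057]
side eldot [413.7 212.8] area 36 9 -> [ 0.4742 -0.2599]
side eldisc [411.7 229.2] area 178 216 -> [ 0.4722 -0.2563]
side spare [321.1 352.1] area 503 453 -> [0.472  0.2265]
side bottle [389.7 164.2] area 784 778 -> [ 0.6415 -0.4634]
side cell [350.4 262.7] area 1961 1968 -> [ 0.5512 -0.0402]
crop [305 207]
```

View pics/cells.png

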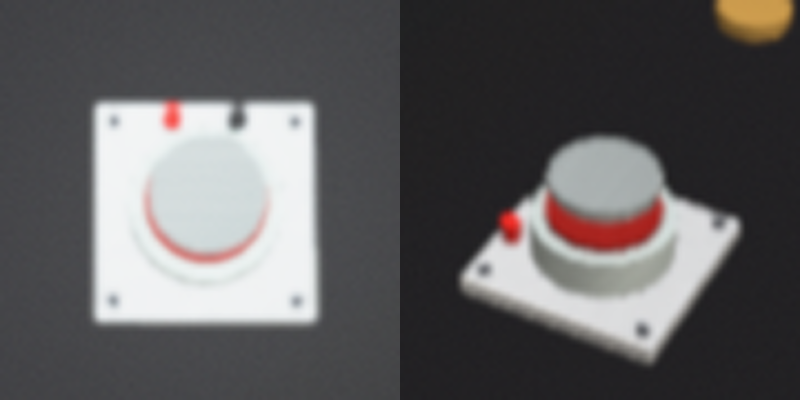

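Emit:
arm_command(
  translation=[
    [0,0,0],
    [0,0,0],
    [0,0,0],
  ],
  rotation=[
    [0,0.288,0],
    [0,0.288,0],
    [0,0.288,0],
  ],
  grip=[-1,-1,-1],
)

```text
time_s: 1.6
position: [0.1858, -0.5968, 0.2446]
tcp_rot: [[-1.0, 0.0, 0.0], [-0.0, -0.0, -1.0], [-0.0, -1.0, 0.0]]
force: [0.8, 0.1, 0.8]
opening: 0.998
```

The plate sits at about (342,259) in top-image pixels and (351,246) in side-image pixels. I'm moving towards the specimen.

Emit:
arm_command(
  translation=[
    [-0.5,0,-0.5],
    [-1,0,-1],
    [-1,0,-1],
  ],
  rotation=[
    [0,0,0],
    [0,0,0],
    [0,0,0],
  ],
  grip=[-1,-1,-1],
)

```text
time_s: 1.9
position: [0.2682, -0.5125, 0.2443]
tcp_rot: [[-1.0, 0.001, 0.007], [-0.007, 0.004, -1.0], [-0.001, -1.0, -0.004]]
force: [-0.1, -0.7, 0.1]
opening: 1.0
```

Emit:
arm_command(
  translation=[
    [-0.5,0,-0.5],
    [-1,0,-1],
    [-1,0,-1],
  ],
  rotation=[
    [0,0,0],
    [0,0,0],
    [0,0,0],
  ],
  grip=[-1,-1,-1],
)

```text
time_s: 2.2
position: [0.348, -0.4331, 0.2446]
tcp_rot: [[-1.0, 0.0, 0.007], [-0.007, 0.002, -1.0], [-0.0, -1.0, -0.002]]
force: [-0.8, -0.2, 0.1]
opening: 1.002
```

Emit:
arm_command(
  translation=[
    [-0.5,0,-0.5],
    [-1,0,-1],
    [-1,0,-1],
  ],
  rotation=[
    [0,0,0],
    [0,0,0],
    [0,0,0],
  ],
  grip=[-1,-1,-1],
)

```text
time_s: 2.5
position: [0.4279, -0.354, 0.2447]
tcp_rot: [[-1.0, 0.001, 0.006], [-0.006, 0.001, -1.0], [-0.001, -1.0, -0.001]]
force: [-0.7, 0.4, 0.1]
opening: 1.0
```

Emit:
arm_command(
  translation=[
    [-0.5,0,-0.5],
    [-1,0,-1],
    [-1,0,-1],
  ],
  rotation=[
    [0,0,0],
    [0,0,0],
    [0,0,0],
  ],
  grip=[-1,-1,-1],
)

```text
time_s: 2.8
position: [0.5081, -0.2746, 0.2447]
tcp_rot: [[-1.0, 0.001, 0.006], [-0.006, -0.0, -1.0], [-0.001, -1.0, 0.0]]
force: [-0.9, -0.5, 0.6]
opening: 0.998
```

Emit:
arm_command(
  translation=[
    [-0.5,0,-0.5],
    [-1,0,-1],
    [-1,0,-1],
  ],
  rotation=[
    [0,0,0],
    [0,0,0],
    [0,0,0],
  ],
  grip=[-1,-1,-1],
)

```text
time_s: 3.1
position: [0.5883, -0.1949, 0.2446]
tcp_rot: [[-1.0, 0.002, 0.005], [-0.005, -0.0, -1.0], [-0.002, -1.0, 0.0]]
force: [-0.2, 0.2, 0.4]
opening: 1.001
```

Run:
```python
from h import *
for n,uv,b in(("top",(341.6,258.5),(341,262.4)),("side",(350.6,245.8),None)):
    c=eyes.capture(n); print(n,onz(c,uv,.068).round(4), onz(c,b,.012).round(4) if b else "")
s=bot.read_state(); print(s["joint_positions"],s["position"],s["time_s"])
```

```text
top [ 0.5507 -0.0412  0.068 ] [ 0.5509 -0.0414  0.012 ]
side [ 0.5509 -0.0413  0.068 ] 
[-2.88284878e+01  2.97278244e+01  8.30793883e+01 -5.55239356e-02
  6.71692390e+01  6.09637433e+01] [ 0.58652292 -0.19640993  0.2443376 ] 3.2
```

Emit:
arm_command(
  translation=[
    [0,0,-0.6],
    [0,0,-1],
  ],
  rotation=[
    [0,0,0],
    [0,0,0],
  ],
  grip=[-1,-1],
)

```text
time_s: 3.4
position: [0.5842, -0.1177, 0.2441]
tcp_rot: [[-1.0, -0.002, -0.002], [0.002, 0.0, -1.0], [0.002, -1.0, 0.0]]
force: [-0.9, 0.2, 0.0]
opening: 0.999
```

Emit:
arm_command(
  translation=[
    [0,0,-0.6],
    [0,0,-1],
  ],
  rotation=[
    [0,0,0],
    [0,0,0],
  ],
  grip=[-1,-1],
)

```text
time_s: 3.6
position: [0.5842, -0.037, 0.2445]
tcp_rot: [[-1.0, -0.002, -0.001], [0.001, -0.0, -1.0], [0.002, -1.0, 0.0]]
force: [-0.1, -0.8, -0.3]
opening: 0.999
```

Emit:
arm_command(
  translation=[
    [0,0,-0.6],
    [0,0,-1],
  ],
  rotation=[
    [0,0,0],
    [0,0,0],
  ],
  grip=[-1,-1],
)

```text
time_s: 3.8
position: [0.5847, 0.043, 0.2446]
tcp_rot: [[-1.0, -0.001, -0.0], [0.0, -0.001, -1.0], [0.001, -1.0, 0.001]]
force: [0.9, 0.0, 0.2]
opening: 0.998
```

Emit:
arm_command(
  translation=[
    [0,0,-0.6],
    [0,0,-1],
  ],
  rotation=[
    [0,0,0],
    [0,0,0],
  ],
  grip=[-1,-1],
)

```text
time_s: 4.0
position: [0.5851, 0.1229, 0.2446]
tcp_rot: [[-1.0, -0.001, -0.0], [0.0, -0.001, -1.0], [0.001, -1.0, 0.001]]
force: [0.1, -0.4, -0.0]
opening: 0.999
```

Emit:
arm_command(
  translation=[
    [0,0,-0.6],
    [0,0,-1],
  ],
  rotation=[
    [0,0,0],
    [0,0,0],
  ],
  grip=[-1,-1],
)

```text
time_s: 4.2
position: [0.5856, 0.2029, 0.2446]
tcp_rot: [[-1.0, -0.0, -0.0], [0.0, -0.001, -1.0], [0.0, -1.0, 0.001]]
force: [0.1, -0.1, 0.2]
opening: 0.998
```

Emit:
arm_command(
  translation=[
    [-0.14,0.4,-0.5],
    [-0.14,0.8,-0.86],
    [-0.14,0.8,-0.86],
  ],
  rotation=[
    [0,0,0],
    [0,0,0],
    [0,0,0],
  ],
  grip=[-1,-1,-1],
)

```text
time_s: 4.5
position: [0.5938, 0.272, 0.1752]
tcp_rot: [[-1.0, -0.01, 0.003], [-0.003, -0.003, -1.0], [0.01, -1.0, 0.003]]
force: [0.0, -0.8, -0.8]
opening: 1.0
```

Emit:
arm_command(
  translation=[
    [0,0.5,0],
    [0,0.95,0],
    [0,0.95,0],
    [0,0.95,0],
  ],
  rotation=[
    [0,0,0],
    [0,0,0],
    [0,0,0],
    [0,0,0],
  ],
  grip=[-1,-1,-1,-1],
)

```text
time_s: 4.9
position: [0.5975, 0.2699, 0.1051]
tcp_rot: [[-1.0, -0.0, -0.002], [0.002, -0.001, -1.0], [0.0, -1.0, 0.001]]
force: [0.3, -0.5, 0.7]
opening: 1.004
```

Run:
```python
from h import *
for n in("top","side"):
    c=eyes.capture(n); im=c["image"]; cv2.imwrite(f"pics/a_{n}.png",im)
    u=proj(c,[[.597,.272,.03]])[0].astype(int); k=im[max(0,u[1]-60):u[1]+60,u[0]-60:u[0]+60]
    cv2.imwrite(f"pics/ac_{n}.png",cv2.resize(k,(400,400),interpolation=cv2.INTER_CUBIC))
cv2.imwrite("pics/ac.png",np.hstack([cv2.imread(f"pics/ac_{n}.png") for n in("top","side")]))
s=bot.read_state(); print(np.round(s["joint_positions"],1),s["position"],np.round(s["tcp_rot"],4),s["force"],s["time_s"])
```

```text
[ 14.6  42.1  83.4  -0.   54.3 104.7] [0.59894014 0.27118525 0.10713367] [[-1.0e+00  4.4e-03 -1.0e-03]
 [ 1.0e-03  7.0e-04 -1.0e+00]
 [-4.4e-03 -1.0e+00 -8.0e-04]] [0.98976831 0.66725848 0.01119952] 5.0
```

View pics/ac.png

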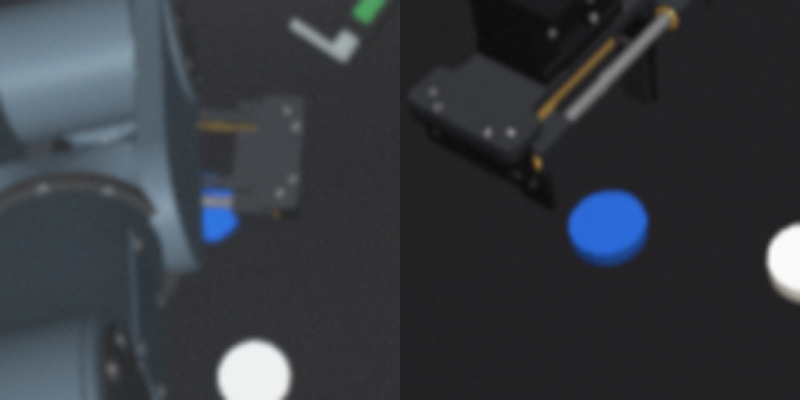

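The side crop shows the jaws behind and above the blue disc at crop (608,225), with nothing in the way. I'll descend and grip.

Emit:
arm_command(
  translation=[
    [0,0.4,0],
    [0,0.8,0],
    [0,0.99,0],
    [0,0.99,0],
  ],
  rotation=[
    [0,0,0],
    [0,0,0],
    [0,0,0],
    [0,0,0],
  ],
  grip=[-1,-1,-1,-1],
)

```text
time_s: 5.4
position: [0.5962, 0.2717, 0.0247]
tcp_rot: [[-1.0, -0.002, 0.0], [-0.0, -0.001, -1.0], [0.002, -1.0, 0.001]]
force: [-0.5, 1.0, 0.6]
opening: 0.999
```

Emit:
arm_command(
  translation=[
    [0,0,0],
    [0,0,0],
    [0,0,0],
    [0,0,0],
    [0,0,0],
  ],
  rotation=[
    [0,0,0],
    [0,0,0],
    [0,0,0],
    [0,0,0],
    [0,0,0],
  ],
  grip=[0.2,0.6,1,1,1],
)

```text
time_s: 5.9
position: [0.5971, 0.2723, 0.026]
tcp_rot: [[-1.0, 0.001, 0.0], [-0.0, 0.0, -1.0], [-0.001, -1.0, -0.0]]
force: [-0.5, 0.5, -0.9]
opening: 0.629
```

Emit:
arm_command(
  translation=[
    [0,0,0],
    [0,0,0],
    [0,0,0],
    [0,0,0],
  ],
  rotation=[
    [0,0,0],
    [0,0,0],
    [0,0,0],
    [0,0,0],
  ],
  grip=[1,1,1,1],
)

```text
time_s: 6.3
position: [0.5969, 0.2722, 0.0257]
tcp_rot: [[-1.0, 0.0, 0.0], [-0.0, 0.0, -1.0], [-0.0, -1.0, -0.0]]
force: [-0.5, -0.9, 3.9]
opening: 0.561
```

Emit:
arm_command(
  translation=[
    [0,-0.2,0],
    [0,-0.6,0],
    [0,-1,0],
  ],
  rotation=[
    [0,0,0],
    [0,0,0],
    [0,0,0],
  ],
  grip=[1,1,1],
)

```text
time_s: 6.6
position: [0.5962, 0.272, 0.106]
tcp_rot: [[-1.0, -0.002, 0.0], [-0.0, -0.0, -1.0], [0.002, -1.0, 0.0]]
force: [0.5, 0.6, -1.1]
opening: 0.562
```

Emit:
arm_command(
  translation=[
    [0,-0.5,0.3],
    [0.1,-0.8,0.6],
    [0.2,-1,1],
  ],
  rotation=[
    [0,0,0],
    [0,0,0],
    [0,0,0],
  ],
  grip=[1,1,1],
)

```text
time_s: 6.9
position: [0.5818, 0.1924, 0.1887]
tcp_rot: [[-1.0, 0.005, 0.002], [-0.002, 0.001, -1.0], [-0.005, -1.0, -0.001]]
force: [-0.9, 0.2, 0.2]
opening: 0.565
```

Emit:
arm_command(
  translation=[
    [0.1,0,0.5],
    [0.2,0,1],
  ],
  rotation=[
    [0,0,0],
    [0,0,0],
  ],
  grip=[1,1],
)

```text
time_s: 7.1
position: [0.5648, 0.1112, 0.1871]
tcp_rot: [[-1.0, 0.003, 0.001], [-0.001, -0.0, -1.0], [-0.003, -1.0, 0.0]]
force: [0.4, -0.2, -0.5]
opening: 0.562
```

Emit:
arm_command(
  translation=[
    [0.1,0,0.5],
    [0.178,0,1],
  ],
  rotation=[
    [0,0,0],
    [0,0,0],
  ],
  grip=[1,1],
)

```text
time_s: 7.3
position: [0.5499, 0.0308, 0.1862]
tcp_rot: [[-1.0, 0.001, 0.001], [-0.001, -0.0, -1.0], [-0.001, -1.0, 0.0]]
force: [0.9, 0.3, -0.8]
opening: 0.562
```

Emit:
arm_command(
  translation=[
    [0,0,0.5],
    [0,0.3,0.8],
    [0,0.6,0.916],
    [0,0.6,0.916],
    [0,0.6,0.916],
  ],
  rotation=[
    [0,0,0],
    [0,0,0],
    [0,0,0],
    [0,0,0],
    [0,0,0],
  ],
  grip=[1,1,1,1,1],
)

```text
time_s: 7.8
position: [0.5504, -0.0409, 0.1377]
tcp_rot: [[-1.0, -0.001, -0.0], [0.0, 0.001, -1.0], [0.001, -1.0, -0.001]]
force: [0.6, -1.3, -0.0]
opening: 0.559
```

Run:
```python
from h import *
s=bot.read_state(); P=np.array(s["position"]); print(P,np.round(s["joint_positions"],1),s["force"],s["opening"],s["time_s"])
c=eyes.capture("side"); im=c["image"]; h=cv2.cvtColor(im,cv2.COLOR_BGR2HSV)
m=(h[...,0]>95)&(h[...,0]<130)&(h[...,1]>120)&(h[...,2]>60)
z0=P[2]-.0257; f=lambda x,y:cyl(x,y,.025,z0,z0+.012)
g=cen(proj(c,f(P[0],P[1]))); uv,a=blob(m,g[0]); print(uv,a,g,fit(c,uv,f,P[:2]))
u=proj(c,[P])[0].astype(int); k=im[u[1]-60:u[1]+60,u[0]-60:u[0]+60].copy()
cv2.imwrite("pics/b.png",cv2.resize(k,(480,480),interpolation=cv2.INTER_CUBIC))
```

```text
[ 0.55044107 -0.04090879  0.13769757] [-15.9  33.3  98.1   0.   48.6  74.1] [ 0.61372413 -1.25047056 -0.03431492] 0.5593089856157778 7.8
[355.44270833 229.94791667] 192 (array([351.20340058, 230.27783459]), 291.4999415180646) [ 0.54227814 -0.04721082]
```

View pics/b.png

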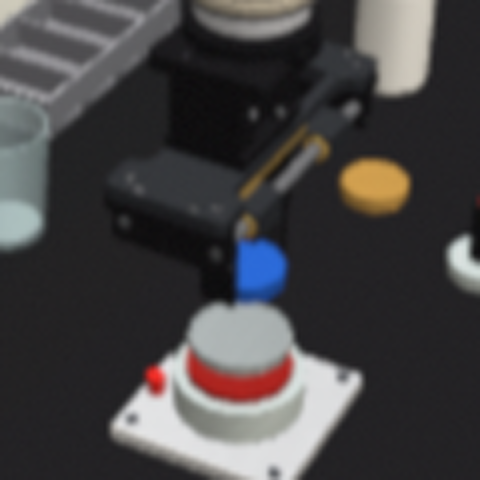

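The blue disc is in the jaws above the plate, with its left part hidden by the near finger. I'll lower it to just above the plate and check its visible right edge.

Emit:
arm_command(
  translation=[
    [0,0.15,0],
    [0,0.3,0],
    [0,0.45,0],
    [0,0.45,0],
  ],
  rotation=[
    [0,0,0],
    [0,0,0],
    [0,0,0],
    [0,0,0],
  ],
  grip=[1,1,1,1],
)

```text
time_s: 8.25
position: [0.5492, -0.0403, 0.0993]
tcp_rot: [[-1.0, -0.004, 0.001], [-0.001, 0.001, -1.0], [0.004, -1.0, -0.001]]
force: [-0.5, 0.2, -1.3]
opening: 0.562
```

```bash
cat >> h.py <<'E'
def edges(kind,z0,r=.025,h=.012,xy=None):
    s=bot.read_state(); P=np.array(s["position"]) if xy is None else np.array(xy)
    print(P,s["force"],s["opening"],s["time_s"])
    c=eyes.capture("side"); im=c["image"]; q=cv2.cvtColor(im,cv2.COLOR_BGR2HSV).astype(int); H,S,V=q[...,0],q[...,1],q[...,2]
    m={"blue":(H>95)&(H<130)&(S>120)&(V>60),"brass":(H>10)&(H<35)&(S>80)&(V>60)}[kind]
    p=proj(c,cyl(P[0],P[1],r,z0,z0+h,180)); print("pred l,t,r,b",p.min(0).round(1),p.max(0).round(1))
    l=int(p[:,0].min())-15; t=int(p[:,1].min())-15; k=m[t:t+60,l:l+60]; ys,xs=np.where(k)
    print("meas",xs.min()+l-.5,ys.min()+t-.5,xs.max()+l+.5,ys.max()+t+.5,len(xs))
    d=.005; print("px per 5mm X,Y:",(proj(c,[P+[d,0,0]])-proj(c,[P]))[0].round(2),(proj(c,[P+[0,d,0]])-proj(c,[P]))[0].round(2))
    return c
E
python3 - <<'E'
from h import *
z=bot.read_state()["position"][2]; edges("blue",z-.0257)
E
```

```text
[ 0.54916673 -0.04032357  0.09931419] [-0.54963762  0.19040284 -1.34916654] 0.5617553897961381 8.25
pred l,t,r,b [341.  234.4] [361.4 251.2]
meas 348.5 234.5 362.5 250.5 169
px per 5mm X,Y: [-1.8  -0.66] [-1.    1.12]
```

Emit:
arm_command(
  translation=[
    [0,0.02,0],
    [0,0.04,0],
    [0,0.06,0],
    [0,0.07,0],
    [0,0.07,0],
  ],
  rotation=[
    [0,0,0],
    [0,0,0],
    [0,0,0],
    [0,0,0],
    [0,0,0],
  ],
  grip=[1,1,1,1,1],
)

```text
time_s: 8.8
position: [0.5507, -0.0412, 0.0958]
tcp_rot: [[-1.0, 0.0, 0.0], [-0.0, -0.0, -1.0], [-0.0, -1.0, 0.0]]
force: [-0.0, -0.8, 0.2]
opening: 0.565
```

Emit:
arm_command(
  translation=[
    [0,0,0],
    [0,0,0],
  ],
  rotation=[
    [0,0,0],
    [0,0,0],
  ],
  grip=[1,1],
)

```text
time_s: 9.0
position: [0.5507, -0.0412, 0.0959]
tcp_rot: [[-1.0, 0.0, 0.0], [-0.0, -0.0, -1.0], [-0.0, -1.0, 0.0]]
force: [0.4, -0.0, -0.3]
opening: 0.561
```

Emit:
arm_command(
  translation=[
    [0,0.006,0],
    [0,0.012,0],
    [0,0.018,0],
    [0,0.018,0],
  ],
  rotation=[
    [0,0,0],
    [0,0,0],
    [0,0,0],
    [0,0,0],
  ],
  grip=[1,1,1,1],
)

```text
time_s: 9.4
position: [0.5506, -0.0411, 0.0942]
tcp_rot: [[-1.0, -0.0, 0.0], [-0.0, 0.0, -1.0], [0.0, -1.0, -0.0]]
force: [0.2, 1.1, -0.8]
opening: 0.562
```

Emit:
arm_command(
  translation=[
    [0,0.006,0],
    [0,0.006,0],
    [0,0.006,0],
  ],
  rotation=[
    [0,0,0],
    [0,0,0],
    [0,0,0],
  ],
  grip=[1,1,1],
)

```text
time_s: 9.7
position: [0.5506, -0.0411, 0.0938]
tcp_rot: [[-1.0, -0.0, 0.0], [-0.0, 0.0, -1.0], [0.0, -1.0, -0.0]]
force: [0.5, -0.5, -0.2]
opening: 0.56
```

Emit:
arm_command(
  translation=[
    [0,0.003,0],
    [0,0.003,0],
    [0,0.003,0],
    [0,0.003,0],
    [0,0.003,0],
  ],
  rotation=[
    [0,0,0],
    [0,0,0],
    [0,0,0],
    [0,0,0],
    [0,0,0],
  ],
  grip=[-0.2,-0.5,-1,-1,-1],
)

```text
time_s: 10.2
position: [0.5507, -0.0412, 0.0936]
tcp_rot: [[-1.0, 0.0, 0.0], [-0.0, -0.0, -1.0], [-0.0, -1.0, 0.0]]
force: [-0.4, -0.1, -0.3]
opening: 0.879
```

Emit:
arm_command(
  translation=[
    [0,-0.1,0],
    [0,-0.5,0],
    [0,-1,0],
  ],
  rotation=[
    [0,0,0],
    [0,0,0],
    [0,0,0],
  ],
  grip=[-1,-1,-1],
)

```text
time_s: 10.5
position: [0.5493, -0.0408, 0.1734]
tcp_rot: [[-1.0, -0.004, 0.0], [-0.0, 0.001, -1.0], [0.004, -1.0, -0.001]]
force: [0.4, -0.4, 0.7]
opening: 0.989
```

Emit:
arm_command(
  translation=[
    [-0.1,0,0.5],
    [-0.2,0,1],
  ],
  rotation=[
    [0,0,0],
    [0,0,0],
  ],
  grip=[-1,-1],
)

```text
time_s: 10.7
position: [0.5678, -0.1213, 0.1762]
tcp_rot: [[-1.0, 0.004, 0.003], [-0.003, -0.002, -1.0], [-0.004, -1.0, 0.002]]
force: [1.1, 0.8, -0.5]
opening: 0.998
```

Emit:
arm_command(
  translation=[
    [-0.1,0,0.5],
    [-0.184,0,1],
  ],
  rotation=[
    [0,0,0],
    [0,0,0],
  ],
  grip=[-1,-1],
)

```text
time_s: 10.9
position: [0.5818, -0.2026, 0.1746]
tcp_rot: [[-1.0, 0.001, 0.001], [-0.001, -0.001, -1.0], [-0.001, -1.0, 0.001]]
force: [0.1, -0.2, -0.0]
opening: 0.999
```

Emit:
arm_command(
  translation=[
    [0,0,0.5],
    [0,0,1],
  ],
  rotation=[
    [0,0,0],
    [0,0,0],
  ],
  grip=[-1,-1],
)

```text
time_s: 11.1
position: [0.5814, -0.2827, 0.1743]
tcp_rot: [[-1.0, 0.001, 0.0], [-0.0, -0.0, -1.0], [-0.001, -1.0, 0.0]]
force: [0.3, -0.3, 1.0]
opening: 1.0
```

Emit:
arm_command(
  translation=[
    [0,0.2,0.29],
    [0,0.6,0.29],
    [0,0.9,0.29],
    [0,0.9,0.29],
    [0,0.9,0.29],
  ],
  rotation=[
    [0,0,0],
    [0,0,0],
    [0,0,0],
    [0,0,0],
    [0,0,0],
  ],
  grip=[-1,-1,-1,-1,-1],
)

```text
time_s: 11.6
position: [0.5815, -0.3043, 0.1019]
tcp_rot: [[-1.0, -0.0, 0.0], [-0.0, 0.0, -1.0], [0.0, -1.0, -0.0]]
force: [-0.0, 0.7, 0.7]
opening: 1.005
```

Run:
```python
from h import *
s=bot.read_state(); print(s["position"],s["force"],s["opening"],s["time_s"])
for n in("top","side"):
    c=eyes.capture(n); im=c["image"]; q=cv2.cvtColor(im,cv2.COLOR_BGR2HSV).astype(int)
    m=(q[...,0]>95)&(q[...,0]<130)&(q[...,1]>120)&(q[...,2]>60)
    f=lambda x,y:cyl(x,y,.025,.068,.08); g=cen(proj(c,f(.5508,-.0413))); uv,a=blob(m,g[0]); print(n,uv,a,g,fit(c,uv,f,(.5508,-.0413)))
    k=[]
    for p in([.55,-.041,.06],[.58,-.30,.02]):
        u=proj(c,[p])[0].astype(int); k.append(cv2.resize(im[u[1]-45:u[1]+45,u[0]-45:u[0]+45],(300,300),interpolation=cv2.INTER_CUBIC))
    cv2.imwrite(f"pics/c_{n}.png",np.hstack(k))
cv2.imwrite("pics/c.png",np.vstack([cv2.imread(f"pics/c_{n}.png") for n in("top","side")]))
```

```text
[ 0.58147007 -0.30427022  0.1019391 ] [-0.03710441  0.72291211  0.65681922] 1.004910708936346 11.6Traceback (most recent call last):
  File "<stdin>", line 6, in <module>
  File "h.py", line 18, in blob
    k=1+np.argmin([np.hypot(*(c[i]-uv))+(1e3 if s[i,4]<12 else 0) for i in range(1,n)])
        ~~~~~~~~~^^^^^^^^^^^^^^^^^^^^^^^^^^^^^^^^^^^^^^^^^^^^^^^^^^^^^^^^^^^^^^^^^^^^^^
    return _wrapfunc(a, 'argmin', axis=axis, out=out, **kwds)
    return _wrapit(obj, method, *args, **kwds)
    result = getattr(arr, method)(*args, **kwds)
ValueError: attempt to get argmin of an empty sequence
```

Run:
```python
from h import *
c=edges("blue",.068,xy=[.5508,-.0413,.068]); im=c["image"]
k=[]
for p in([.55,-.041,.06],[.58,-.30,.04]):
    u=proj(c,[p])[0].astype(int); k.append(cv2.resize(im[u[1]-45:u[1]+45,u[0]-45:u[0]+45],(400,400),interpolation=cv2.INTER_CUBIC))
cv2.imwrite("pics/c.png",np.hstack(k))
```

```text
[ 0.5508 -0.0413  0.068 ] [ 0.22307079 -0.39439943  0.399583  ] 1.0007694981255397 11.65
pred l,t,r,b [340.6 235.7] [360.9 252.5]
meas 341.5 234.5 361.5 251.5 277
px per 5mm X,Y: [-1.76 -0.67] [-0.98  1.13]
```

View pics/c.png

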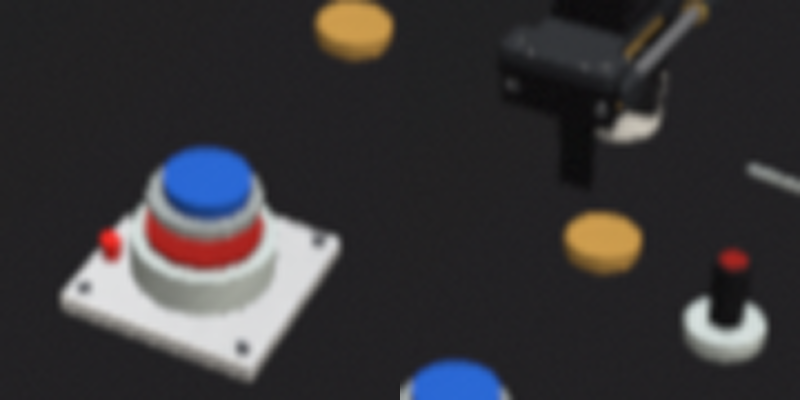

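Blue lies on the plate, at crop (208,178) against a plate centre x of about 204. That small offset needs a subpixel fit.

```bash
cat >> h.py <<'E'
from scipy.optimize import minimize
def render_fit(c,discs,press=0.,n0=None,half=(34,30)):
    """cell xy + xy of each disc (list of (z0,r,h)); layer colours solved linearly"""
    u=proj(c,[[.5508,-.0413,.045]])[0].round().astype(int); l,t=u-half; w,h=2*np.array(half); K=8
    im=c["image"][t:t+h,l:l+w].astype(float).reshape(-1,3)
    def layers(p):
        x,y=p[:2]; th=p[2]; R=np.array([[np.cos(th),-np.sin(th)],[np.sin(th),np.cos(th)]])
        sq=np.array([[-1,-1],[-1,1],[1,1],[1,-1]])*.06@R.T+[x,y]
        L=[np.vstack([np.c_[sq,[z]*4] for z in(0,.012)]),np.c_[sq,[.012]*4]]
        zp=.068-press
        for (a,b),r,z0,z1 in[((x,y),.042,.012,.039),((x,y),.034,.039,.045),((x,y),.032,zp-.008,zp)]+[(p[3+2*i:5+2*i],d[1],d[0],d[0]+d[2]) for i,d in enumerate(discs)]:
            L+=[cyl(a,b,r,z0,z1),cyl(a,b,r,z1,z1)]
        return L
    def cost(p,full=False):
        lab=np.zeros((h*K,w*K),np.uint8)
        L=layers(p)
        for i,q in enumerate(L):
            uv=(proj(c,q)-[l,t]+.5)*K-.5
            cv2.fillConvexPoly(lab,cv2.convexHull((uv*16).round().astype(np.int32)),i+1,cv2.LINE_8,4)
        A=np.stack([cv2.resize(cv2.GaussianBlur((lab==i).astype(np.float32),(0,0),.6*K),(w,h),interpolation=cv2.INTER_AREA).ravel() for i in range(len(L)+1)],1)
        X=np.linalg.lstsq(A,im,rcond=None)[0]; r=np.clip(np.abs(A@X-im),0,60); return (r**2).mean()
    p0=[.5508,-.0413,0]+[.5508,-.0413]*len(discs); sx=np.vstack([p0]+[np.array(p0)+np.eye(len(p0))[i]*(.03 if i==2 else .003) for i in range(len(p0))])
    s=minimize(cost,p0,method="Nelder-Mead",options=dict(initial_simplex=sx,maxiter=500,xatol=2e-5,fatol=1e-3))
    print("rms",round(s.fun**.5,1),"cell",s.x[:2].round(4),"yaw",round(np.degrees(s.x[2]),1),"discs rel",(s.x[3:].reshape(-1,2)-s.x[:2]).round(4).tolist()); return s.x
E
python3 - <<'E'
from h import *
c=eyes.capture("side"); render_fit(c,[(.068,.025,.012)])
c0=dict(c); c0["image"]=cv2.imread("pics/side0.png"); render_fit(c0,[])
t=eyes.capture("top"); t["image"]=cv2.imread("pics/top0.png"); render_fit(t,[])
E
```

```text
rms 10.7 cell [ 0.5507 -0.0414] yaw 1.5 discs rel [[-0.0007, -0.0007]]
rms 10.6 cell [ 0.5507 -0.0415] yaw 1.3 discs rel []
rms 10.1 cell [ 0.5525 -0.0404] yaw 2.1 discs rel []
```

The fit puts the blue disc within 1 mm of the plate axis. Next I'll pick up the brass disc.

Emit:
arm_command(
  translation=[
    [0,0.4,0],
    [0,0.8,0],
    [0,0.955,0],
    [0,0.955,0],
  ],
  rotation=[
    [0,0,0],
    [0,0,0],
    [0,0,0],
    [0,0,0],
  ],
  grip=[-1,-1,-1,-1],
)

```text
time_s: 12.2
position: [0.5812, -0.304, 0.0245]
tcp_rot: [[-1.0, -0.001, 0.0], [-0.0, 0.001, -1.0], [0.001, -1.0, -0.001]]
force: [0.0, -0.3, -0.1]
opening: 0.998
```

Emit:
arm_command(
  translation=[
    [0,0,0],
    [0,0,0],
    [0,0,0],
    [0,0,0],
    [0,0,0],
  ],
  rotation=[
    [0,0,0],
    [0,0,0],
    [0,0,0],
    [0,0,0],
    [0,0,0],
  ],
  grip=[0.2,0.6,1,1,1],
)

```text
time_s: 12.7
position: [0.5816, -0.3045, 0.0257]
tcp_rot: [[-1.0, 0.001, 0.0], [-0.0, -0.0, -1.0], [-0.001, -1.0, 0.0]]
force: [0.0, 0.9, -0.5]
opening: 0.633
```

Emit:
arm_command(
  translation=[
    [0,0,0],
    [0,0,0],
    [0,0,0],
    [0,0,0],
  ],
  rotation=[
    [0,0,0],
    [0,0,0],
    [0,0,0],
    [0,0,0],
  ],
  grip=[1,1,1,1],
)

```text
time_s: 13.1
position: [0.5815, -0.3044, 0.0255]
tcp_rot: [[-1.0, 0.0, 0.0], [-0.0, -0.0, -1.0], [-0.0, -1.0, 0.0]]
force: [-0.4, -0.4, 2.9]
opening: 0.565
```

Emit:
arm_command(
  translation=[
    [0,-0.2,0],
    [0,-0.6,0],
    [0,-1,0],
  ],
  rotation=[
    [0,0,0],
    [0,0,0],
    [0,0,0],
  ],
  grip=[1,1,1],
)

```text
time_s: 13.4
position: [0.5807, -0.3038, 0.1055]
tcp_rot: [[-1.0, -0.002, 0.0], [-0.0, 0.002, -1.0], [0.002, -1.0, -0.002]]
force: [-0.1, -1.6, -0.8]
opening: 0.56
```

Emit:
arm_command(
  translation=[
    [0,-0.5,-0.3],
    [0.1,-0.8,-0.6],
    [0.1,-1,-1],
  ],
  rotation=[
    [0,0,0],
    [0,0,0],
    [0,0,0],
  ],
  grip=[1,1,1],
)

```text
time_s: 13.7
position: [0.5734, -0.2248, 0.1881]
tcp_rot: [[-1.0, 0.003, -0.002], [0.002, -0.002, -1.0], [-0.003, -1.0, 0.002]]
force: [1.2, 0.9, -1.4]
opening: 0.56
```

Emit:
arm_command(
  translation=[
    [0.1,0,-0.5],
    [0.2,0,-1],
  ],
  rotation=[
    [0,0,0],
    [0,0,0],
  ],
  grip=[1,1],
)

```text
time_s: 13.9
position: [0.5573, -0.1433, 0.1867]
tcp_rot: [[-1.0, 0.002, -0.001], [0.001, -0.001, -1.0], [-0.002, -1.0, 0.001]]
force: [-0.6, 0.4, -2.2]
opening: 0.564
```

Emit:
arm_command(
  translation=[
    [0.084,0,-0.5],
    [0.084,0,-0.9],
    [0.084,0,-1],
  ],
  rotation=[
    [0,0,0],
    [0,0,0],
    [0,0,0],
  ],
  grip=[1,1,1],
)

```text
time_s: 14.2
position: [0.5492, -0.0607, 0.1856]
tcp_rot: [[-1.0, -0.002, 0.004], [-0.004, 0.001, -1.0], [0.002, -1.0, -0.001]]
force: [-0.4, -0.6, -1.7]
opening: 0.562
```

Emit:
arm_command(
  translation=[
    [0,0.2,-0.289],
    [0,0.5,-0.289],
    [0,0.85,-0.289],
    [0,0.85,-0.289],
    [0,0.85,-0.289],
  ],
  rotation=[
    [0,0,0],
    [0,0,0],
    [0,0,0],
    [0,0,0],
    [0,0,0],
  ],
  grip=[1,1,1,1,1],
)

```text
time_s: 14.7
position: [0.5508, -0.0418, 0.1173]
tcp_rot: [[-1.0, -0.001, -0.0], [0.0, 0.0, -1.0], [0.001, -1.0, -0.0]]
force: [0.6, 0.1, -1.9]
opening: 0.564
```

Run:
```python
from h import *
z=bot.read_state()["position"][2]; edges("brass",z-.0255)
```

```text
[ 0.55077006 -0.04176824  0.11731418] [ 0.62886767  0.11180694 -1.88252756] 0.5637445247256324 14.7
pred l,t,r,b [340.8 228.1] [361.4 244.9]
meas 348.5 212.5 362.5 243.5 215
px per 5mm X,Y: [-1.82 -0.65] [-1.01  1.11]
```

Emit:
arm_command(
  translation=[
    [0,0.04,0],
    [0,0.08,0],
    [0,0.12,0],
    [0,0.135,0],
    [0,0.135,0],
  ],
  rotation=[
    [0,0,0],
    [0,0,0],
    [0,0,0],
    [0,0,0],
    [0,0,0],
  ],
  grip=[1,1,1,1,1],
)

```text
time_s: 15.25
position: [0.5505, -0.0412, 0.1063]
tcp_rot: [[-1.0, -0.0, 0.0], [-0.0, 0.0, -1.0], [0.0, -1.0, -0.0]]
force: [0.3, 0.2, -1.9]
opening: 0.561
```

Emit:
arm_command(
  translation=[
    [0,0,0],
    [0,0,0],
  ],
  rotation=[
    [0,0,0],
    [0,0,0],
  ],
  grip=[1,1],
)

```text
time_s: 15.45
position: [0.5507, -0.0412, 0.1065]
tcp_rot: [[-1.0, 0.0, 0.0], [-0.0, -0.0, -1.0], [-0.0, -1.0, 0.0]]
force: [-0.4, -0.6, -2.1]
opening: 0.565
```

Bottom is now about 1 mm above the blue disc. I'll lower the last bit, release, lift, and go towards the electrode at (0.474, −0.258).

Emit:
arm_command(
  translation=[
    [0,0.004,0],
    [0,0.008,0],
    [0,0.011,0],
    [0,0.011,0],
    [0,0.011,0],
  ],
  rotation=[
    [0,0,0],
    [0,0,0],
    [0,0,0],
    [0,0,0],
    [0,0,0],
  ],
  grip=[1,1,1,1,1],
)

```text
time_s: 15.95
position: [0.5507, -0.0412, 0.1055]
tcp_rot: [[-1.0, 0.0, 0.0], [-0.0, 0.0, -1.0], [-0.0, -1.0, -0.0]]
force: [-0.3, 0.3, -2.0]
opening: 0.558
```

Emit:
arm_command(
  translation=[
    [0,0,0],
    [0,0,0],
    [0,0,0],
    [0,0,0],
    [0,0,0],
  ],
  rotation=[
    [0,0,0],
    [0,0,0],
    [0,0,0],
    [0,0,0],
    [0,0,0],
  ],
  grip=[-0.2,-0.5,-1,-1,-1],
)

```text
time_s: 16.45
position: [0.5507, -0.0412, 0.1056]
tcp_rot: [[-1.0, 0.0, 0.0], [-0.0, -0.0, -1.0], [-0.0, -1.0, 0.0]]
force: [0.6, 0.1, 0.3]
opening: 0.881
```

Emit:
arm_command(
  translation=[
    [0,-0.1,0],
    [0,-0.5,0],
    [0,-1,0],
  ],
  rotation=[
    [0,0,0],
    [0,0,0],
    [0,0,0],
  ],
  grip=[-1,-1,-1],
)

```text
time_s: 16.75
position: [0.5494, -0.0409, 0.1853]
tcp_rot: [[-1.0, -0.004, 0.0], [-0.0, 0.001, -1.0], [0.004, -1.0, -0.001]]
force: [0.7, -0.0, -0.6]
opening: 0.997
```

Emit:
arm_command(
  translation=[
    [0.2,0,0.5],
    [0.4,0,1],
    [0.4,0,1],
  ],
  rotation=[
    [0,0,0],
    [0,0,0],
    [0,0,0],
  ],
  grip=[-1,-1,-1],
)

```text
time_s: 17.05
position: [0.5179, -0.1251, 0.1867]
tcp_rot: [[-1.0, 0.001, -0.004], [0.004, -0.002, -1.0], [-0.001, -1.0, 0.002]]
force: [0.7, 0.1, -0.7]
opening: 1.001
```

Emit:
arm_command(
  translation=[
    [0.2,0,0.5],
    [0.4,0,1],
    [0.4,0,1],
  ],
  rotation=[
    [0,0,0],
    [0,0,0],
    [0,0,0],
  ],
  grip=[-1,-1,-1],
)

```text
time_s: 17.35
position: [0.4862, -0.2051, 0.186]
tcp_rot: [[-1.0, 0.001, -0.005], [0.005, -0.002, -1.0], [-0.001, -1.0, 0.002]]
force: [-0.8, 0.2, 0.4]
opening: 1.001
```

Emit:
arm_command(
  translation=[
    [0.1,0.2,0.5],
    [0.16,0.5,0.71],
    [0.16,0.7,0.71],
    [0.16,0.7,0.71],
    [0.16,0.7,0.71],
  ],
  rotation=[
    [0,0,0],
    [0,0,0],
    [0,0,0],
    [0,0,0],
    [0,0,0],
  ],
  grip=[-1,-1,-1,-1,-1],
)

```text
time_s: 17.85
position: [0.4742, -0.2571, 0.1297]
tcp_rot: [[-1.0, -0.0, 0.001], [-0.001, 0.001, -1.0], [0.0, -1.0, -0.001]]
force: [0.1, -0.4, 0.4]
opening: 1.002
```

Run:
```python
from h import *
s=bot.read_state(); print(s["position"],np.round(s["joint_positions"],1),s["force"],s["time_s"])
c=eyes.capture("side"); im=c["image"]; render_fit(c,[(.068,.025,.012),(.08,.025,.012)])
k=[]
for p in([.55,-.041,.06],[.474,-.258,.07]):
    u=proj(c,[p])[0].astype(int); k.append(cv2.resize(im[u[1]-45:u[1]+45,u[0]-45:u[0]+45],(400,400),interpolation=cv2.INTER_CUBIC))
cv2.imwrite("pics/d.png",np.hstack(k))
```

```text
[ 0.47419201 -0.25708705  0.12965002] [-40.4  33.3 100.3   0.   46.5  49.6] [ 0.13127384 -0.36717673  0.38873299] 17.85
rms 10.8 cell [ 0.5506 -0.0413] yaw 1.5 discs rel [[0.0003, -0.0014], [-0.0004, -0.0006]]
```

View pics/d.png

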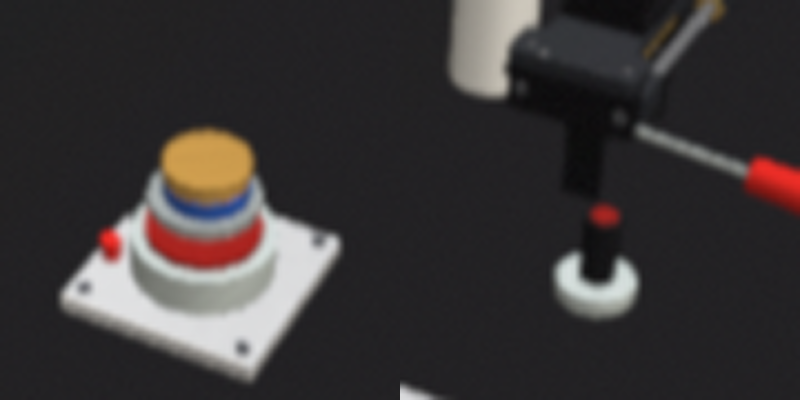

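The stack is good: both discs are within 1.5 mm of the axis, and the jaws are above the handle at crop (603,215). I'll take the electrode.

Emit:
arm_command(
  translation=[
    [0,0.3,0],
    [0,0.6,0],
    [0,0.8,0],
  ],
  rotation=[
    [0,0,0],
    [0,0,0],
    [0,0,0],
  ],
  grip=[-1,-1,-1],
)

```text
time_s: 18.2
position: [0.4746, -0.2574, 0.0657]
tcp_rot: [[-1.0, 0.001, 0.001], [-0.001, -0.001, -1.0], [-0.001, -1.0, 0.001]]
force: [0.1, -0.1, 0.4]
opening: 1.001
```

Emit:
arm_command(
  translation=[
    [0,0.15,0],
    [0,0.3,0],
    [0,0.37,0],
    [0,0.37,0],
  ],
  rotation=[
    [0,0,0],
    [0,0,0],
    [0,0,0],
    [0,0,0],
  ],
  grip=[-1,-1,-1,-1],
)

```text
time_s: 18.6
position: [0.4739, -0.2578, 0.0355]
tcp_rot: [[-1.0, -0.001, 0.0], [-0.0, 0.0, -1.0], [0.001, -1.0, -0.0]]
force: [-0.2, 1.1, -0.6]
opening: 1.001
```

Emit:
arm_command(
  translation=[
    [0,0,0],
    [0,0,0],
    [0,0,0],
    [0,0,0],
    [0,0,0],
  ],
  rotation=[
    [0,0,0],
    [0,0,0],
    [0,0,0],
    [0,0,0],
    [0,0,0],
  ],
  grip=[0.2,0.6,1,1,1],
)

```text
time_s: 19.1
position: [0.474, -0.2581, 0.0362]
tcp_rot: [[-1.0, 0.0, 0.0], [-0.0, -0.0, -1.0], [-0.0, -1.0, 0.0]]
force: [-1.2, 0.5, 0.4]
opening: 0.635
```

Emit:
arm_command(
  translation=[
    [0,0,0],
    [0,0,0],
    [0,0,0],
    [0,0,0],
    [0,0,0],
  ],
  rotation=[
    [0,0,0],
    [0,0,0],
    [0,0,0],
    [0,0,0],
    [0,0,0],
  ],
  grip=[1,1,1,1,1],
)

```text
time_s: 19.6
position: [0.4739, -0.2581, 0.0359]
tcp_rot: [[-1.0, 0.0, 0.0], [-0.0, -0.0, -1.0], [-0.0, -1.0, 0.0]]
force: [-0.1, 1.2, 0.1]
opening: 0.265
```

Emit:
arm_command(
  translation=[
    [0,0,0],
    [0,0,0],
  ],
  rotation=[
    [0,0,0],
    [0,0,0],
  ],
  grip=[1,1],
)

```text
time_s: 19.8
position: [0.4739, -0.2581, 0.0359]
tcp_rot: [[-1.0, 0.0, 0.0], [-0.0, -0.0, -1.0], [-0.0, -1.0, 0.0]]
force: [-0.0, -1.1, -0.4]
opening: 0.266
```

Emit:
arm_command(
  translation=[
    [0,-0.2,0],
    [0,-0.6,0],
    [0,-1,0],
  ],
  rotation=[
    [0,0,0],
    [0,0,0],
    [0,0,0],
  ],
  grip=[1,1,1],
)

```text
time_s: 20.1
position: [0.473, -0.2573, 0.1158]
tcp_rot: [[-1.0, -0.002, 0.0], [-0.0, 0.002, -1.0], [0.002, -1.0, -0.002]]
force: [0.6, 0.2, -2.4]
opening: 0.27
```

Emit:
arm_command(
  translation=[
    [0,-0.5,0],
    [0,-1,0],
    [-0.1,-1,-0.2],
  ],
  rotation=[
    [0,0,0],
    [0,0,0],
    [0,0,0],
  ],
  grip=[1,1,1],
)

```text
time_s: 20.4
position: [0.4845, -0.2454, 0.2012]
tcp_rot: [[-1.0, 0.009, -0.002], [0.002, -0.008, -1.0], [-0.009, -1.0, 0.008]]
force: [1.2, -0.4, -1.2]
opening: 0.271
```

Emit:
arm_command(
  translation=[
    [-0.2,0,-0.5],
    [-0.4,0,-1],
    [-0.4,0,-1],
  ],
  rotation=[
    [0,0,0],
    [0,0,0],
    [0,0,0],
  ],
  grip=[1,1,1],
)

```text
time_s: 20.7
position: [0.5139, -0.157, 0.1956]
tcp_rot: [[-1.0, -0.001, 0.005], [-0.005, 0.003, -1.0], [0.001, -1.0, -0.003]]
force: [0.8, 0.1, -1.4]
opening: 0.27
```

Emit:
arm_command(
  translation=[
    [-0.2,0,-0.5],
    [-0.4,0,-0.9],
    [-0.461,0,-1],
    [-0.461,0,-1],
  ],
  rotation=[
    [0,0,0],
    [0,0,0],
    [0,0,0],
    [0,0,0],
  ],
  grip=[1,1,1,1],
)

```text
time_s: 21.1
position: [0.5508, -0.0812, 0.1955]
tcp_rot: [[-1.0, -0.001, 0.003], [-0.003, -0.0, -1.0], [0.001, -1.0, 0.0]]
force: [0.2, -0.8, -2.2]
opening: 0.268
```

Emit:
arm_command(
  translation=[
    [0,0,-0.3],
    [0,0.2,-0.51],
    [0,0.5,-0.51],
    [0,0.6,-0.51],
    [0,0.6,-0.51],
  ],
  rotation=[
    [0,0,0],
    [0,0,0],
    [0,0,0],
    [0,0,0],
    [0,0,0],
  ],
  grip=[1,1,1,1,1],
)

```text
time_s: 21.6
position: [0.5494, -0.0423, 0.1466]
tcp_rot: [[-1.0, -0.004, -0.001], [0.001, 0.001, -1.0], [0.004, -1.0, -0.001]]
force: [0.2, -0.7, -1.4]
opening: 0.271
```

Run:
```python
from h import *
s=bot.read_state(); P=np.array(s["position"]); print(P,np.round(s["joint_positions"],1),s["force"],s["opening"],s["time_s"])
c=eyes.capture("side"); im=c["image"]; z0=P[2]-.0359
p=proj(c,cyl(P[0],P[1],.025,z0,z0+.012,180)); print("pred",p.min(0).round(1),p.max(0).round(1))
u=proj(c,[[P[0],P[1],.09]])[0].astype(int); k=im[u[1]-40:u[1]+40,u[0]-40:u[0]+40]
print("crop",u-40)
cv2.imwrite("pics/e.png",cv2.resize(k,(560,560),interpolation=cv2.INTER_CUBIC))
```

```text
[ 0.5494302  -0.04229795  0.14661557] [-16.   32.5  97.8  -0.   49.9  74.1] [ 0.17071699 -0.69293787 -1.44456367] 0.27133608143480864 21.6
pred [341.4 222.1] [362.3 238.9]
crop [311 198]
```

View pics/e.png

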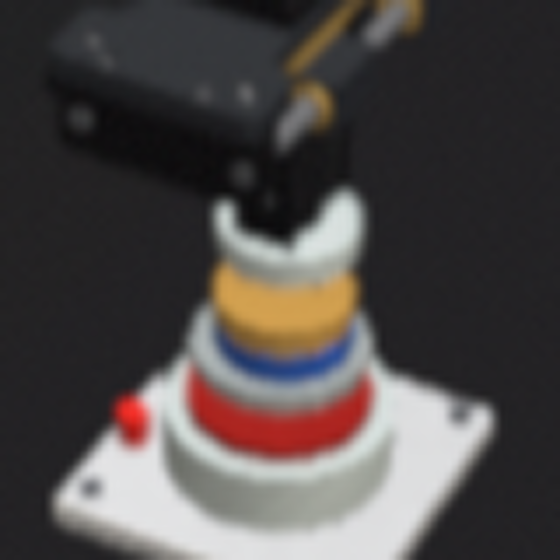

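The electrode is in hand at the predicted place, centred over the stack at crop (290,230). I'll lower it.

Emit:
arm_command(
  translation=[
    [0,0.06,0],
    [0,0.12,0],
    [0,0.18,0],
    [0,0.21,0],
    [0,0.22,0],
  ],
  rotation=[
    [0,0,0],
    [0,0,0],
    [0,0,0],
    [0,0,0],
    [0,0,0],
  ],
  grip=[1,1,1,1,1],
)

```text
time_s: 22.15
position: [0.5506, -0.0411, 0.13]
tcp_rot: [[-1.0, -0.001, 0.0], [-0.0, 0.0, -1.0], [0.001, -1.0, -0.0]]
force: [0.4, -0.4, -2.2]
opening: 0.276
```

Emit:
arm_command(
  translation=[
    [0,0,0],
    [0,0,0],
    [0,0,0],
  ],
  rotation=[
    [0,0,0],
    [0,0,0],
    [0,0,0],
  ],
  grip=[1,1,1],
)

```text
time_s: 22.45
position: [0.5509, -0.0412, 0.1305]
tcp_rot: [[-1.0, 0.0, 0.0], [-0.0, -0.0, -1.0], [-0.0, -1.0, 0.0]]
force: [-0.3, -0.4, -1.8]
opening: 0.273
```

Emit:
arm_command(
  translation=[
    [0,0.01,0],
    [0,0.02,0],
    [0,0.03,0],
    [0,0.035,0],
    [0,0.035,0],
  ],
  rotation=[
    [0,0,0],
    [0,0,0],
    [0,0,0],
    [0,0,0],
    [0,0,0],
  ],
  grip=[1,1,1,1,1],
)

```text
time_s: 22.95
position: [0.5508, -0.0412, 0.1279]
tcp_rot: [[-1.0, 0.0, 0.0], [-0.0, -0.0, -1.0], [-0.0, -1.0, 0.0]]
force: [-0.3, 1.0, 1.9]
opening: 0.266
```

Emit:
arm_command(
  translation=[
    [0,0.014,0],
    [0,0.028,0],
    [0,0.042,0],
    [0,0.056,0],
    [0,0.07,0],
  ],
  rotation=[
    [0,0,0],
    [0,0,0],
    [0,0,0],
    [0,0,0],
    [0,0,0],
  ],
  grip=[1,1,1,1,1],
)

```text
time_s: 23.45
position: [0.5508, -0.0412, 0.122]
tcp_rot: [[-1.0, 0.0, 0.0], [-0.0, -0.0, -1.0], [-0.0, -1.0, 0.0]]
force: [-0.8, 0.7, 4.5]
opening: 0.271
```

Emit:
arm_command(
  translation=[
    [0,0.014,0],
    [0,0.028,0],
    [0,0.042,0],
    [0,0.056,0],
    [0,0.07,0],
  ],
  rotation=[
    [0,0,0],
    [0,0,0],
    [0,0,0],
    [0,0,0],
    [0,0,0],
  ],
  grip=[1,1,1,1,1],
)

```text
time_s: 23.95
position: [0.5508, -0.0412, 0.1165]
tcp_rot: [[-1.0, 0.0, 0.0], [-0.0, -0.0, -1.0], [-0.0, -1.0, 0.0]]
force: [-0.9, -0.2, 6.5]
opening: 0.269
```

Emit:
arm_command(
  translation=[
    [0,0,0],
    [0,0,0],
  ],
  rotation=[
    [0,0,0],
    [0,0,0],
  ],
  grip=[1,1],
)

```text
time_s: 24.15
position: [0.5508, -0.0412, 0.1166]
tcp_rot: [[-1.0, 0.0, 0.0], [-0.0, -0.0, -1.0], [-0.0, -1.0, 0.0]]
force: [-2.4, 0.6, 6.6]
opening: 0.269
```

Emit:
arm_command(
  translation=[
    [0,0.01,0],
    [0,0.02,0],
    [0,0.03,0],
    [0,0.04,0],
    [0,0.04,0],
  ],
  rotation=[
    [0,0,0],
    [0,0,0],
    [0,0,0],
    [0,0,0],
    [0,0,0],
  ],
  grip=[1,1,1,1,1],
)

```text
time_s: 24.65
position: [0.5508, -0.0412, 0.1135]
tcp_rot: [[-1.0, 0.0, 0.0], [-0.0, -0.0, -1.0], [-0.0, -1.0, 0.0]]
force: [-1.1, 0.2, 6.8]
opening: 0.27
```

Emit:
arm_command(
  translation=[
    [0,0.004,0],
    [0,0.006,0],
    [0,0.006,0],
  ],
  rotation=[
    [0,0,0],
    [0,0,0],
    [0,0,0],
  ],
  grip=[1,1,1],
)

```text
time_s: 24.95
position: [0.5508, -0.0412, 0.1132]
tcp_rot: [[-1.0, 0.0, 0.0], [-0.0, -0.0, -1.0], [-0.0, -1.0, 0.0]]
force: [-1.0, 1.6, 8.4]
opening: 0.263
```

Emit:
arm_command(
  translation=[
    [0,0.003,0],
    [0,0.003,0],
    [0,0.003,0],
  ],
  rotation=[
    [0,0,0],
    [0,0,0],
    [0,0,0],
  ],
  grip=[1,1,1],
)

```text
time_s: 25.25
position: [0.5508, -0.0412, 0.1129]
tcp_rot: [[-1.0, 0.0, 0.0], [-0.0, -0.0, -1.0], [-0.0, -1.0, 0.0]]
force: [-1.7, 0.8, 7.9]
opening: 0.265
```

Emit:
arm_command(
  translation=[
    [0,0.003,0],
    [0,0.003,0],
    [0,0.003,0],
  ],
  rotation=[
    [0,0,0],
    [0,0,0],
    [0,0,0],
  ],
  grip=[1,1,1],
)

```text
time_s: 25.55
position: [0.5508, -0.0412, 0.1128]
tcp_rot: [[-1.0, 0.0, 0.0], [-0.0, -0.0, -1.0], [-0.0, -1.0, 0.0]]
force: [-3.8, 0.8, 8.7]
opening: 0.267
```

Emit:
arm_command(
  translation=[
    [0,0.003,0],
    [0,0.003,0],
    [0,0.003,0],
  ],
  rotation=[
    [0,0,0],
    [0,0,0],
    [0,0,0],
  ],
  grip=[1,1,1],
)

```text
time_s: 25.85
position: [0.5508, -0.0412, 0.1128]
tcp_rot: [[-1.0, 0.0, 0.0], [-0.0, -0.0, -1.0], [-0.0, -1.0, 0.0]]
force: [-2.0, 0.1, 11.1]
opening: 0.268
```

The TCP has stopped at z = 0.1128 (15.1 mm of travel) and the force is now climbing, so the plate is on the stop. I'll build up a modest holding push.

Emit:
arm_command(
  translation=[
    [0,0.002,0],
    [0,0.004,0],
    [0,0.004,0],
  ],
  rotation=[
    [0,0,0],
    [0,0,0],
    [0,0,0],
  ],
  grip=[1,1,1],
)

```text
time_s: 26.15
position: [0.5509, -0.0412, 0.1128]
tcp_rot: [[-1.0, 0.001, 0.0], [-0.0, -0.0, -1.0], [-0.001, -1.0, 0.0]]
force: [-2.8, 0.4, 12.3]
opening: 0.269
```

Emit:
arm_command(
  translation=[
    [0,0.002,0],
    [0,0.003,0],
    [0,0.003,0],
    [0,0.003,0],
  ],
  rotation=[
    [0,0,0],
    [0,0,0],
    [0,0,0],
    [0,0,0],
  ],
  grip=[1,1,1,1],
)

```text
time_s: 26.55
position: [0.5508, -0.0412, 0.1128]
tcp_rot: [[-1.0, 0.001, 0.0], [-0.0, -0.0, -1.0], [-0.001, -1.0, 0.0]]
force: [-3.5, 0.8, 14.1]
opening: 0.266
```

Run:
```python
from h import *
s=bot.read_state(); P=np.array(s["position"]); print(P,s["force"],s["opening"],s["time_s"])
c=eyes.capture("side"); im=c["image"]; u=proj(c,[[.5508,-.0413,.07]])[0].astype(int)
cv2.imwrite("pics/f.png",cv2.resize(im[u[1]-40:u[1]+40,u[0]-40:u[0]+40],(560,560),interpolation=cv2.INTER_CUBIC))
```

```text
[ 0.55084472 -0.04121448  0.11279139] [-3.51656276  0.83676316 14.09652941] 0.2664633376723782 26.55
```

View pics/f.png

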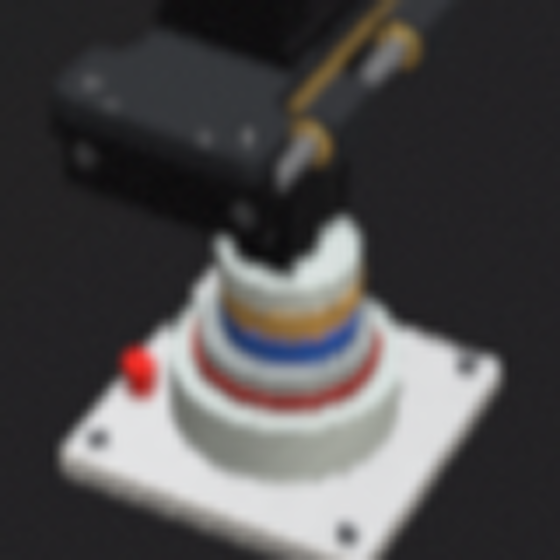

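The plate is seated on the red collar, with brass, blue and the electrode aligned at crop x of about 290. The wrist reads a steady 14 N, so I'm handing in.

Emit:
arm_command(
  translation=[
    [0,0.002,0],
    [0,0.002,0],
    [0,0.002,0],
    [0,0.002,0],
    [0,0.002,0],
  ],
  rotation=[
    [0,0,0],
    [0,0,0],
    [0,0,0],
    [0,0,0],
    [0,0,0],
  ],
  grip=[1,1,1,1,1],
)

```text
time_s: 27.1
position: [0.5509, -0.0412, 0.1128]
tcp_rot: [[-1.0, 0.001, 0.0], [-0.0, -0.0, -1.0], [-0.001, -1.0, 0.0]]
force: [-4.6, 0.6, 14.9]
opening: 0.268
```

```bash
python3 -c "
from rig import bot
print(bot.hand_in()); s=bot.read_state(); print(s['position'],s['force'],s['opening'],s['time_s'])"
```

```text
the job is handed in; nothing more can be done
None
the job is handed in; nothing more can be done
```

I loaded the cell in the order asked and handed the job in at about 27 s, with the gripper still holding the electrode and the plate pressed down on its stop.

- **Discs:** I released the blue disc on the plate, then the brass disc on top of it. The side-camera fit put both within about 1.5 mm of the plate axis.
- **Electrode:** I gripped it by the handle. In the side view it lined up with the stack.
- **Press:** The tool went down 15.1 mm from contact, then stopped moving while the force kept climbing, which is the hard stop. The last picture shows the plate on the red collar.
- **Force:** The last reading was a steady 14.9 N upward, with about 4.6 N sideways. No reading I took went above that.

**Limits of the checks:**
- The top camera could not see the cell while the arm was over it, so the centring checks come from the side camera only. The two cameras disagreed by about 2 mm on where the cell is.
- I did not measure the spare disc and the other items again at the end. The arm did not go near them.
- My final state read came after hand-in and was refused, so the last figures are from just before it.

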